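Load a turning blank between the centres of a bench lathe

TASK

Lay the wooden blank in the lathe's channel, turned round end towards the hooded headstock, and let go of it. Then slide the tailstock by its red grip so that it pushes the blank into the hood until the sprung drive centre hidden inside clearly gives, without ramming it, and leave the blank pinched firmly between the two; do not disturb the cup, the toy bell or the gouge.

Things in the scene. Friction and masses are not known exactly. Their poses are not given: they have to be found in the camera images.
- lathe: Small green bench lathe, fixed; bed 80 wide (x), 470 long (y), 30 high. Origin: middle of the bed's underside, on the table; y runs along the bed from tailstock (-y end) to headstock (+y end), z up. On the bed an open aluminium channel from y = -40 to +150: floor 60 above the table, 42 wide between dark rails that rise 8 above the floor
- channel (a point): point on the channel's floor, on its centre line, 95 before the hood's mouth: the blank's underside middle can be laid here or up to 10 farther along +y. Axes as the lathe
- headstock: Green headstock with an opaque hood, at the lathe's +y end; same origin and axes as the lathe. The hood's open mouth is at y = +100, 64 wide; its roof's underside is 126 and its top 136 above the table. The channel runs on inside
- hood_mouth (a point): centre of the hood's open mouth, 76 above the table, on the blank's axis. On that axis inside is a blunt steel sprung drive centre, 22 in diameter, set at an unknown depth: its face is 15 to 40 inside the mouth. It starts to give at about 3 N, its force rises 0.9 N per mm, and it gives 10 at most; let it give 3 or more. Axes as the lathe
- tailstock (a joint): position of the sliding tailstock along the bed in m, 0 = fully back (-y end), grows to 0.14 towards the headstock. It slides stiffly (about 8 N of friction) and stays where it is left
- tail_grip (a point): grip point of the tailstock's upright red grip, a fin 18 thick (lathe x), 30 long (lathe y); the point is 22 below the fin's top, which is 130 above the table; the fin stands 57 proud of the 90 wide green saddle (saddle top 73 above the table). Axes as the lathe
- tail_pad (a point): centre of the face of the tailstock's round steel pad (26 in diameter) that pushes the blank; 76 above the table, 90 ahead (+y) of tail_grip. Axes as the lathe
- blank: Pale wooden blank, 120 long (y), about 100 g: a square stick 32 by 32 from y = -60 to +25, then turned to a round spigot 26 in diameter with a red ring from y = +25 to +60. Origin: middle of the length on the underside; y points to the round end, z up; it lies on the table. Centre of mass near y = -8
- blank_round_end (a point): centre of the blank's round end face
- blank_square_end (a point): centre of the blank's square end face
- steel_cup: bystander: steel cup, 64 in diameter, 55 high, origin at the underside's centre
- toy_bell: bystander: turned bell-shaped wooden toy, 54 in diameter, 64 high, origin at the underside's centre
- gouge: bystander: wood chisel-like gouge, dark wooden handle and flat steel blade, 200 long, lying beyond the lathe, origin at the middle of its underside
Not all that is in view belongs to the job. Of the things that look like the blank, the middle-sized one is meant.

How it is judged:
By the outcome, as a careful person would: the job done as asked, in the order asked, and still so for the second after the job is handed in, with the robot touching nothing.
It also fails if it takes over 64 s, if anything falls off the work surface, if the arm or the gripper's body presses on something with over 40 N, if the wrist force passes 120 N, or if a joint passes its speed limit or range.

ROBOT

A 7-joint arm with a two-finger parallel gripper is mounted at the origin on the work surface. World frame = base frame: x ahead of the robot, y to its left, z up, the work surface at z = 0. Lengths are in m, angles in rad, forces in N, time in s.
With the tool pointing down it reaches from about 0.425 to 0.875 m from the base axis. Payload 4.7 kg.
Tool frame: the origin (TCP) lies midway between the tips of the shut fingers; the grasp point (between the pads) lies 19 mm behind it; z points along the fingers, y is the line along which they close (so a half turn about z gives the same grasp; the last joint's range is limited). The gripper opens to 87 mm and grips with 3 to 60 N. Pads are 19 mm wide; open, the fingers measure 117 mm over their backs; the gripper's body (75 mm by 190 mm) begins 51 mm behind the grasp point.
Start: joints at [1.266, 0.321, -0.07, 1.45, 0.023, 1.371, -0.057], TCP at [0.204, -0.617, 0.223] pointing down, gripper open.
Joint ranges: [-2.86, 2.86], [-0.3, 2.09], [-1.38, 1.24], [0.06, 2.45], [-1.56, 4.7], [0.09, 2.05], [-2.69, 2.69]. Speed limits (rad/s): [2.57, 2.57, 3.14, 3.14, 3.14, 3.14, 3.14].

INTERFACE

Orientations are given as a rotation vector (axis times angle).
In Python, from bench import ctrl gives the robot as it stands. The module is installed in compiled form; this text tells all that it offers.
- The arm moves only by the tool carry_out, never from a script. Its argument "steps" is a list of rows, each a list of 7 numbers: the turn, a rotation vector about the world's x, y, z in degrees, then the shift along the world's x, y, z in cm, then the opening, from 0 (shut) to 1 (fully open). A call has 1 to 12 rows; each row is the pose to reach, as a shift and turn from the pose commanded when the call began; what a row does not reach only later rows make up. A row lasts 1/10 s, in which the tool goes at most 50 mm and 8.59 degrees, less where a joint would pass 70% of its speed; a pose out of reach is approached as far as the arm can. A call with a gripper value outside its range is refused whole. The fingers move at their own pace and stop on an object; "squeeze" is the grip in N (left out, the last holds). Time passes only in rows, so rows that repeat a pose let the fingers close. It gives the time, the measured TCP pose, the force, the opening and the grip force at its end, in the units of the state.
- ctrl.get_state(): the state, without advancing time (a new reading comes with each control period).
- ctrl.get_image(name): name is "side" or "top"; returns a dict with "pixels" (480x640x3 uint8, red, green, blue), "camera_matrix" (3x3 intrinsics, pixels), "cam_to_world" (4x4, takes a point from camera to world coordinates). Camera axes: x right, y down, z forward; pixel columns grow to the right and rows downward; lengths in m; the calibration is good to about 2 mm. A picture is of the moment at which its call begins. There is no depth.
- ctrl.close_job(): hands the job in; it is judged then, once.
The state is a dict: "time": time; "joint_positions": joint angles; "qd": joint speeds; "joint_torque": joint torques, N m; "position": TCP position; "tool_rot": TCP orientation; "ft_force": force on the tool from outside, world axes, zero at the start; "torque": the same for the moment, N m; "grip_width": opening from 0.0 (shut) to 1.0 (fully open); "grip_force": force on a finger pad.
Only numpy, scipy, OpenCV 4.12 (cv2) and the standard library are available. Lean on these libraries where they do the work, as an engineer would, in place of code of your own. Each camera call takes 0.05 s, during which the arm holds its last target. There are 200 camera calls.

## Working session

There is one attempt and no reset: what is moved stays moved. The work goes in short steps, Python scripts to look and compute and a tool call to move; the robot and the scene stay as the last step left them, time stands still between calls to the robot, and variables do not carry over. Pictures are saved under pics/ and viewed, at most 10 in all, crops included, and the job is handed in when it is done.

Besides the shell and the picture viewer there is one more tool, called after "Emit:" as a command line: name --pt "numbers of a row" for each row, then --argument value for the rest. carry_out: Moves the arm, as the interface text tells. Its arguments: {"type":"object","properties":{"steps":{"type":"array","items":{"type":"array","items":{"type":"number"}}},"squeeze":{"type":"number"}},"required":["steps"]}

```bash
mkdir -p pics
cat > h.py <<'E'
import numpy as np, cv2, pickle
from bench import ctrl
def snap(n,tag):
    d=ctrl.get_image(n); cv2.imwrite(f'pics/{tag}.png',d['pixels'][:,:,::-1]); pickle.dump(d,open(f'{tag}.pkl','wb')); return d
def ray(d,u,v):
    T=np.array(d['cam_to_world']);K=np.array(d['camera_matrix'])
    r=T[:3,:3]@np.linalg.solve(K,[u,v,1.]); return T[:3,3],r/np.linalg.norm(r)
def atz(d,u,v,z):
    o,r=ray(d,u,v); return o+r*(z-o[2])/r[2]
def tri(d1,p1,d2,p2):
    o1,r1=ray(d1,*p1);o2,r2=ray(d2,*p2)
    s=np.linalg.lstsq(np.c_[r1,-r2],o2-o1,rcond=None)[0]
    a=o1+s[0]*r1;b=o2+s[1]*r2
    return (a+b)/2,np.linalg.norm(a-b)
def proj(d,p):
    T=np.linalg.inv(np.array(d['cam_to_world']));q=np.array(d['camera_matrix'])@(T[:3,:3]@p+T[:3,3]);return q[:2]/q[2]
def load(t): return pickle.load(open(f'{t}.pkl','rb'))
E
python3 - <<'E'
from h import *
for n in('top','side'):
    d=snap(n,n+'0'); print(n,np.round(d['cam_to_world'],3).tolist(),np.round(d['camera_matrix'],1).tolist())
s=ctrl.get_state();print(s)
E
```

```text
top [[-0.013, -0.996, 0.083, 0.474], [-0.999, 0.016, 0.028, -0.026], [-0.029, -0.083, -0.996, 1.145], [0.0, 0.0, 0.0, 1.0]] [[492.9, 0.0, 316.9], [0.0, 492.9, 241.4], [0.0, 0.0, 1.0]]
side [[1.0, 0.006, -0.002, 0.558], [0.006, -0.753, 0.658, -0.724], [0.002, -0.658, -0.753, 0.917], [0.0, 0.0, 0.0, 1.0]] [[588.6, 0.0, 315.0], [0.0, 588.6, 252.1], [0.0, 0.0, 1.0]]
{'time': 0.1, 'joint_positions': array([ 1.2660776 ,  0.32176919, -0.07008628,  1.45156181,  0.02262158,
        1.37078362, -0.05694642]), 'qd': array([-0.00026858, -0.00048636, -0.00032456, -0.00232669, -0.00098064,
        0.00169531,  0.00175001]), 'joint_torque': array([ 1.33586636e-04, -4.92572343e+01, -4.05482277e-01, -3.13397777e+01,
       -6.40545948e-02,  3.95551510e-02,  7.54830421e-05]), 'position': array([ 0.20353184, -0.61679169,  0.22155328]), 'tool_rot': array([-3.10009410e+00, -4.98392965e-01,  6.07063887e-04]), 'ft_force': array([-0.67484634, -0.1019942 , -0.19615372]), 'torque': array([-0.01115514, -0.00553255, -0.03021408]), 'grip_force': 0.0, 'grip_width': 1.0015382847935836}
```

View pics/top0.png

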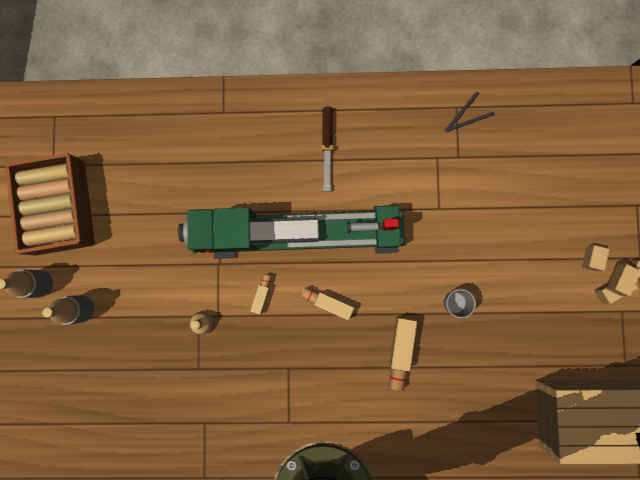

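View pics/side0.png

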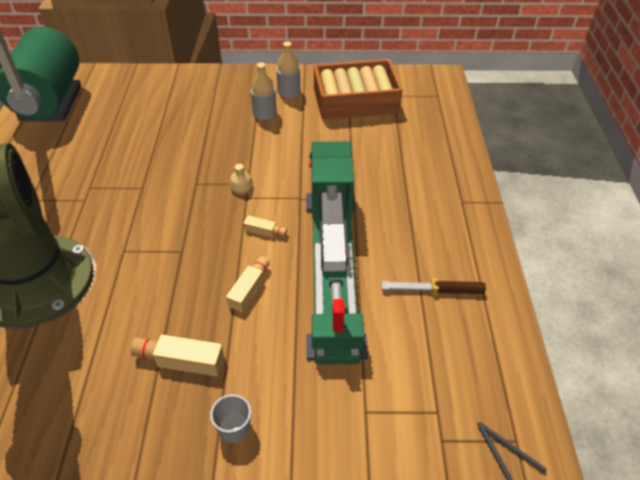

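The top view shows the lathe lying from (185,230), the hood, to (405,230), the tail, with the red grip at about (391,224). Three things look like the blank: small at (262,294), middle at (330,303), large at (403,350). The middle-sized one, at side view (248,284), fits the text. I'll confirm it in enlarged crops.

Run:
```python
from h import *
t=cv2.imread('pics/top0.png');s=cv2.imread('pics/side0.png')
def c(im,x,y,w,h,k): return cv2.resize(im[y:y+h,x:x+w],None,fx=k,fy=k,interpolation=cv2.INTER_CUBIC)
a=c(t,240,265,130,65,6)   # 780x390
cv2.imwrite('pics/c1.png',a)
b=c(t,180,195,240,70,3.3)
cv2.imwrite('pics/c2.png',b)
e=c(s,215,130,160,240,2.5) # 400x600
cv2.imwrite('pics/c3.png',e)
```

```text
(no output)
```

View pics/c1.png

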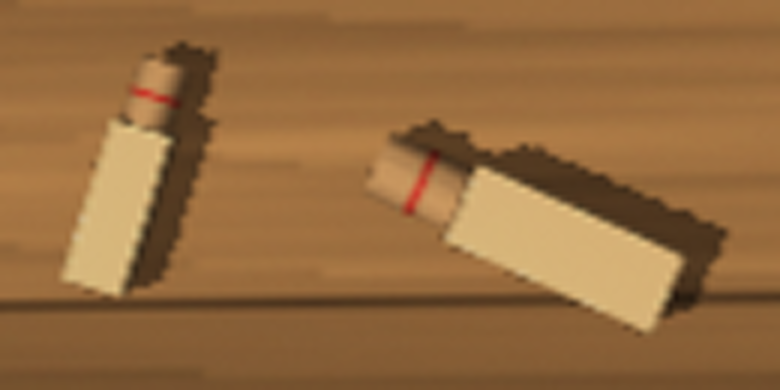

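View pics/c2.png

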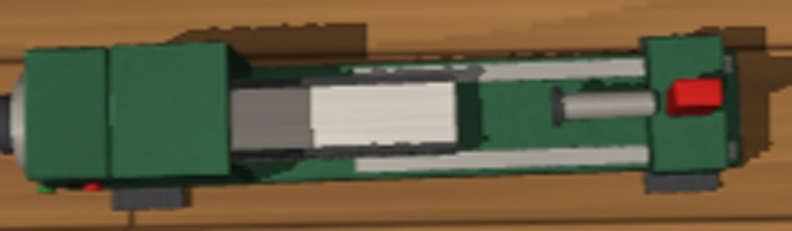

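View pics/c3.png

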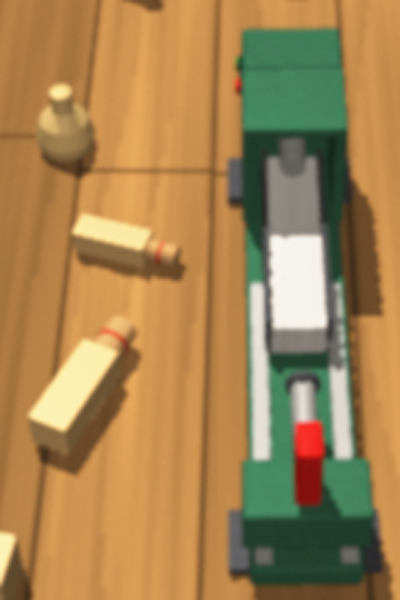

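c1 confirms three sizes: the middle-sized blank is the right one here, with square-top corners at about (319,293), (354,308), (348,320), (314,305) and its round end at (302,294). c2 and c3 show the red grip top, the hood edge and the channel end for triangulating.

Run:
```python
from h import *
t=load('top0');s=load('side0')
f=lambda p,x,y,k:((p[0]+.5)/k-.5+x,(p[1]+.5)/k-.5+y)
c1=lambda p:f(p,240,265,6); c2=lambda p:f(p,180,195,3.3); c3=lambda p:f(p,215,130,2.5)
P={'griptop':(c2((698,94)),c3((309,440))),
'hoodA':(c2((228,42)),c3((346,130))),'hoodB':(c2((230,180)),c3((247,130))),
'chanA':(c2((457,82)),c3((325,328))),'chanB':(c2((457,146)),c3((273,331))),
'sadA':(c2((726,168)),c3((243,512))),
'b_sqend_left':(c1((652,333)),c3((30,411))),'b_sqend_r':(c1((683,258)),c3((70,433))),
'b_sh_r':(c1((475,168)),c3((121,354))),'b_sh_l':(c1((447,240)),c3((90,335)))}
for k,(a,b) in P.items():
    p,e=tri(t,a,s,b);print(k,p.round(4),round(e,4))
print('blank corners at z=.032')
q=[atz(t,*c1(p),.032)[:2] for p in((652,333),(683,258),(475,168),(447,240))]
print(np.round(q,4).tolist())
q=[atz(s,*c3(p),.032)[:2] for p in((30,411),(70,433),(121,354),(90,335))]
print(np.round(q,4).tolist())
print('grip',atz(t,*c2((698,94)),.13),atz(s,*c3((309,440)),.13))
print('hood',atz(t,*c2((228,42)),.136),atz(t,*c2((230,180)),.136),atz(s,*c3((346,130)),.136),atz(s,*c3((247,130)),.136))
print('chan',atz(t,*c2((457,82)),.06),atz(t,*c2((457,146)),.06),atz(s,*c3((325,328)),.06),atz(s,*c3((273,331)),.06))
print('round end',atz(t,*c1((377,165)),.016))
print('axis line head', [atz(t,*c2(p),.136).round(4).tolist() for p in((25,50),(26,180))])
# segment blank top by color, minAreaRect
im=t['pixels'];hsv=cv2.cvtColor(im,cv2.COLOR_RGB2HSV)
R=hsv[265:330,295:370];m=((R[...,2]>185)&(R[...,1]<140)).astype('uint8')
n,l,st,ce=cv2.connectedComponentsWithStats(m);i=1+st[1:,4].argmax();print(st[i],ce[i]+[295,265])
ys,xs=np.nonzero(l==i);pp=np.array([atz(t,x+295,y+265,.032)[:2] for x,y in zip(xs,ys)],np.float32)
print(cv2.minAreaRect(pp*1000),pp.mean(0))
red=(hsv[...,1]>190)&((hsv[...,0]<5)|(hsv[...,0]>175));ys,xs=np.nonzero(red[200:250,370:420]);print('red',xs.min()+370,xs.max()+370,ys.min()+200,ys.max()+200)
```

```text
griptop [ 0.5945 -0.1517  0.1288] 0.0001
hoodA [0.6303 0.1423 0.1374] 0.0019
hoodB [0.548  0.1418 0.1365] 0.0072
chanA [0.6125 0.0007 0.0634] 0.0011
chanB [0.5714 0.0016 0.0582] 0.002
sadA [ 0.5513 -0.175   0.0781] 0.0002
b_sqend_left [ 0.3909 -0.0623  0.04  ] 0.0011
b_sqend_r [ 0.4192 -0.0745  0.0292] 0.0042
b_sh_r [0.4529 0.0027 0.0281] 0.0028
b_sh_l [0.4277 0.0133 0.0381] 0.0049
blank corners at z=.032
[[0.3897, -0.0626], [0.4173, -0.0747], [0.4516, 0.0024], [0.425, 0.0132]]
[[0.3899, -0.0562], [0.4217, -0.0764], [0.4548, -0.0004], [0.4292, 0.0187]]
grip [ 0.59428914 -0.15157147  0.13      ] [ 0.59450524 -0.15259385  0.13      ]
hood [0.63143831 0.14261561 0.136     ] [0.54445641 0.1415161  0.136     ] [0.62948801 0.14360374 0.136     ] [0.55153614 0.14297579 0.136     ]
chan [0.61342454 0.00084715 0.06      ] [0.57025764 0.00143086 0.06      ] [0.61214723 0.00352275 0.06      ] [5.72421454e-01 2.26802009e-04 6.00000000e-02]
round end [0.45293047 0.04007631 0.016     ]
axis line head [[0.6286, 0.2712, 0.136], [0.5464, 0.2699, 0.136]]
[ 15  28  43  27 524] [332.52480916 305.73282443]
((423.9908752441406, -24.117691040039062), (95.62590026855469, 30.148815155029297), 65.41381072998047) [ 0.42196864 -0.02802569]
red 382 398 219 229
```

Emit:
carry_out --pt "0 0 8 5 10 0 1" --pt "0 0 16 10 20 0 1" --pt "0 0 24 15 30 0 1" --pt "0 0 32 20 38 0 1" --pt "0 0 40 24.6 46 0 1" --pt "0 0 47.2 24.6 49.7 0 1" --pt "0 0 47.2 24.6 49.7 0 1" --pt "0 0 47.2 24.6 49.7 0 1" --pt "0 0 47.2 24.6 49.7 0 1" --pt "0 0 47.2 24.6 49.7 0 1" --pt "0 0 47.2 24.6 49.7 0 1" --pt "0 0 47.2 24.6 49.7 0 1"

```text
time: 1.3
position: [0.4519, -0.113, 0.2228]
tool_rot: [-2.633, -1.713, -0.004]
ft_force: [0.1, -0.2, 1.1]
grip_width: 1.0
grip_force: 0.0
```

Emit:
carry_out --pt "0 0 0 0 0 0 1" --pt "0 0 0 0 0 0 1"

```text
time: 1.5
position: [0.449, -0.1215, 0.2222]
tool_rot: [-2.644, -1.697, 0.002]
ft_force: [-0.0, -0.8, 0.1]
grip_width: 1.0
grip_force: 0.0
```

```bash
cat >> h.py <<'E'
def st():
    s=ctrl.get_state();r=s['tool_rot'];print(round(s['time'],2),s['position'].round(4),'yaw',round(2*np.degrees(np.arctan2(-r[1],-r[0]))-90,2),np.round(s['ft_force'],1),round(s['grip_width'],3),round(s['grip_force'],1),'|r|',np.linalg.norm(r).round(4),r.round(3))
E
python3 -c "
from h import *
st()"
```

```text
1.5 [ 0.449  -0.1215  0.2222] yaw -24.62 [-0.  -0.8  0.1] 1.0 0.0 |r| 3.1415 [-2.644e+00 -1.697e+00  2.000e-03]
```

Emit:
carry_out --pt "0 0 0 -0.5 5 0 1" --pt "0 0 0 -2.2 10.3 0 1" --pt "0 0 0 -2.2 10.3 -3 1" --pt "0 0 0 -2.2 10.3 -7 1" --pt "0 0 0 -2.2 10.3 -11 1" --pt "0 0 0 -2.2 10.3 -14 1" --pt "0 0 0 -2.2 10.3 -14 1" --pt "0 0 0 -2.2 10.3 -14 1"

```text
time: 2.3
position: [0.4276, -0.0184, 0.0829]
tool_rot: [-2.644, -1.695, 0.0]
ft_force: [-0.1, 0.4, -0.0]
grip_width: 1.0
grip_force: 0.0
```

Run:
```python
from h import *
st()
s=snap('side','side1')
im=s['pixels'][:,:,::-1]
cv2.imwrite('pics/c4.png',cv2.resize(im[200:340,160:320],None,fx=4,fy=4,interpolation=cv2.INTER_CUBIC))
```

```text
2.3 [ 0.4276 -0.0184  0.0829] yaw -24.67 [-0.1  0.4 -0. ] 1.0 0.0 |r| 3.1408 [-2.644 -1.695  0.   ]
```

View pics/c4.png

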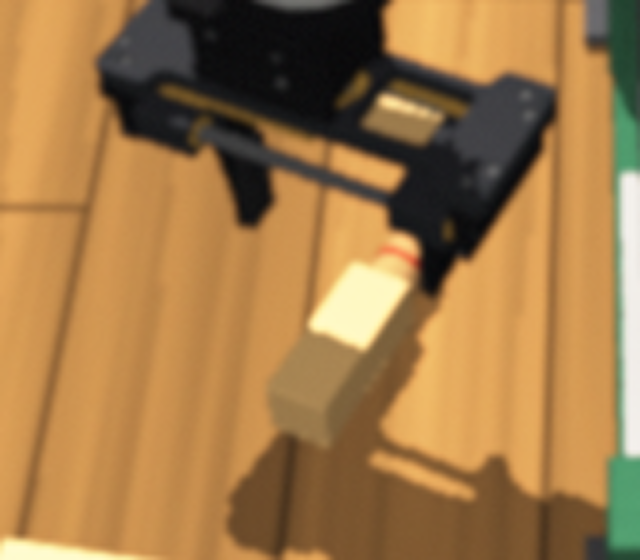

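The fingers straddle the blank: finger tips at crop (255,220) and (430,285), and the blank between them at (345,340). Next I go down and grip.

Emit:
carry_out --pt "0 0 0 0 0 -2.5 1" --pt "0 0 0 0 0 -5 1" --pt "0 0 0 0 0 -7 1" --pt "0 0 0 0 0 -7 1" --pt "0 0 0 0 0 -7 0.2" --pt "0 0 0 0 0 -7 0.2" --pt "0 0 0 0 0 -7 0.2" --pt "0 0 0 0 0 -7 0.2" --pt "0 0 0 0 0 -7 0.2" --pt "0 0 0 0 0 -7 0.2" --pt "0 0 0 0 0 -7 0.2" --squeeze 20

```text
time: 3.45
position: [0.4277, -0.0173, 0.0126]
tool_rot: [2.643, 1.699, -0.0]
ft_force: [0.4, -0.3, -0.2]
grip_width: 0.45
grip_force: 0.0
```

Emit:
carry_out --pt "0 0 0 0 0 0 0.2" --pt "0 0 0 0 0 0 0.2" --pt "0 0 0 0 0 0 0.2" --pt "0 0 0 0 0 0 0.2" --pt "0 0 0 0 0 0 0.2" --pt "0 0 0 0 0 4 0.2" --pt "0 0 0 0 0 8 0.2" --pt "0 0 0 0 0 12 0.2" --pt "0 0 0 0 0 15 0.2" --pt "0 0 0 0 0 15 0.2" --pt "0 0 0 0 0 15 0.2"

```text
time: 4.55
position: [0.4278, -0.0175, 0.1626]
tool_rot: [2.642, 1.698, 0.0]
ft_force: [-1.3, -0.1, -2.4]
grip_width: 0.365
grip_force: 20.0
```

Run:
```python
from h import *
st()
```

```text
4.55 [ 0.4278 -0.0175  0.1626] yaw -384.55 [-1.3 -0.1 -2.4] 0.365 20.0 |r| 3.1403 [2.642 1.698 0.   ]
```

Emit:
carry_out --pt "0 0 7 4 1.5 0 0.2" --pt "0 0 14 8 3 0 0.2" --pt "0 0 20 12 5 0 0.2" --pt "0 0 25.5 16.3 6.6 0 0.2" --pt "0 0 25.5 16.3 6.6 0 0.2" --pt "0 0 25.5 16.3 6.6 -2.5 0.2" --pt "0 0 25.5 16.3 6.6 -5 0.2" --pt "0 0 25.5 16.3 6.6 -5 0.2" --pt "0 0 25.5 16.3 6.6 -5 0.2" --pt "0 0 25.5 16.3 6.6 -5 0.2"

```text
time: 5.55
position: [0.5911, 0.0488, 0.1136]
tool_rot: [2.202, 2.239, 0.001]
ft_force: [0.6, 0.1, -0.6]
grip_width: 0.368
grip_force: 20.0
```

Run:
```python
from h import *
st()
s=snap('side','side2');t=snap('top','top2')
c=lambda d,x,y,w,h,k:cv2.resize(d['pixels'][y:y+h,x:x+w,::-1],None,fx=k,fy=k,interpolation=cv2.INTER_CUBIC)
a=c(s,280,130,100,200,3);b=c(t,235,180,120,150,4) # 300x600, 480x600
cv2.imwrite('pics/c5.png',np.hstack([a,b]))
```

```text
5.55 [0.5911 0.0488 0.1136] yaw -359.04 [ 0.6  0.1 -0.6] 0.368 20.0 |r| 3.1405 [2.202e+00 2.239e+00 1.000e-03]
```

View pics/c5.png

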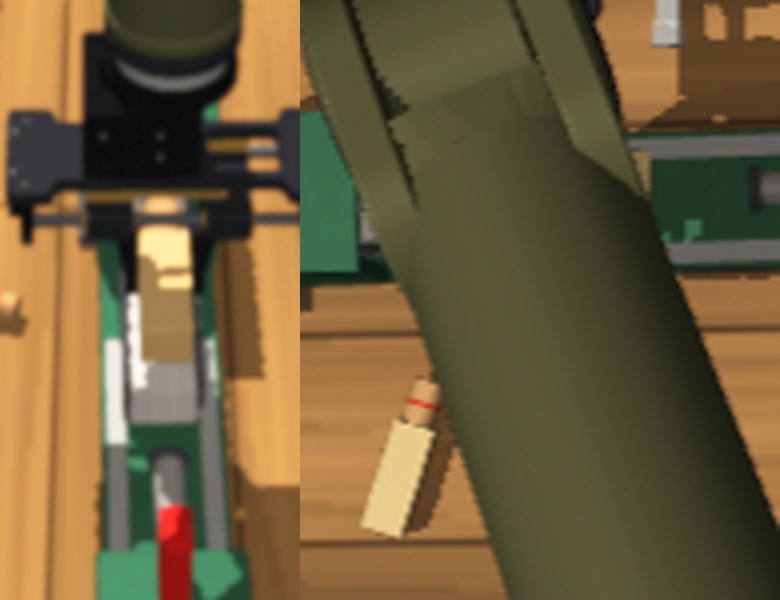

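In the side half the blank's square end shows its lower edge at crop (142–193, 362), above the channel and in line with it. I'll compute where it sits.

Run:
```python
from h import *
s=load('side2')
for p in((142,362),(193,362)):
    print(atz(s,(p[0]+.5)/3-.5+280,(p[1]+.5)/3-.5+130,.101).round(4))
for y in(-.004,-.008,-.012,-.016): print(y,((proj(s,[.592,y,.101])-[280,130]+.5)*3-.5).round(1), ((proj(s,[.592,y,.133])-[280,130]+.5)*3-.5).round(1))
```

```text
[ 0.5776 -0.0059  0.101 ]
[ 0.609  -0.0057  0.101 ]
-0.004 [165.4 359.8] [166.9 324.7]
-0.008 [165.5 364.7] [167.  329.6]
-0.012 [165.6 369.6] [167.1 334.5]
-0.016 [165.7 374.5] [167.2 339.5]
```

Emit:
carry_out --pt "0 0 0 0 -0.1 -1.5 0.2" --pt "0 0 0 0 -0.1 -3 0.2" --pt "0 0 0 0 -0.1 -3.6 0.2" --pt "0 0 0 0 -0.1 -3.8 0.2" --pt "0 0 0 0 -0.1 -4 0.2" --pt "0 0 0 0 -0.1 -4 0.2"

```text
time: 6.25
position: [0.591, 0.0479, 0.0728]
tool_rot: [2.202, 2.24, 0.001]
ft_force: [-0.0, -0.2, -2.1]
grip_width: 0.362
grip_force: 20.0
```

Emit:
carry_out --pt "0 0 0 0 0 -0.1 0.2" --pt "0 0 0 0 0 -0.1 0.2"

```text
time: 6.45
position: [0.5913, 0.048, 0.0726]
tool_rot: [2.202, 2.239, 0.001]
ft_force: [-1.3, -0.2, 5.4]
grip_width: 0.364
grip_force: 20.0
```

Contact with the floor. Next I release to a moderate opening and rise.

Emit:
carry_out --pt "0 0 0 0 0 0.05 0.62" --pt "0 0 0 0 0 0.05 0.62" --pt "0 0 0 0 0 0.05 0.62" --pt "0 0 0 0 0 0.05 0.62" --pt "0 0 0 0 0 0.05 0.62" --pt "0 0 0 0 0 2 0.62" --pt "0 0 0 0 0 5 0.62" --pt "0 0 0 0 0 9 0.62" --pt "0 0 0 0 0 11 0.62" --pt "0 0 0 0 0 11 0.62"

```text
time: 7.45
position: [0.5929, 0.0484, 0.1852]
tool_rot: [2.199, 2.237, 0.007]
ft_force: [-0.5, 0.1, -0.1]
grip_width: 0.617
grip_force: 0.0
```

Emit:
carry_out --pt "0 0 0 0.1 -5 0 0.62" --pt "0 0 0 0.2 -10 0 0.62" --pt "0 0 0 0.3 -15 0 0.62" --pt "0 0 0 0.35 -20 0 0.62" --pt "0 0 0 0.35 -20 0 0.62" --pt "0 0 0 0.35 -20 0 0.62" --pt "0 0 0 0.35 -20 -4 0.62" --pt "0 0 0 0.35 -20 -7 0.62" --pt "0 0 0 0.35 -20 -9.4 0.62" --pt "0 0 0 0.35 -20 -9.4 0.62" --pt "0 0 0 0.35 -20 -9.4 0.62"

```text
time: 8.55
position: [0.5943, -0.1504, 0.0877]
tool_rot: [-2.199, -2.242, -0.001]
ft_force: [1.3, 0.0, 0.1]
grip_width: 0.622
grip_force: 0.0
```

Emit:
carry_out --pt "0 0 0 0 0 0 0.05" --pt "0 0 0 0 0 0 0.05" --pt "0 0 0 0 0 0 0.05" --pt "0 0 0 0 0 0 0.05" --pt "0 0 0 0 0 0 0.05" --pt "0 0 0 0 0 0 0.05" --pt "0 0 0 0 0 0 0.05" --pt "0 0 0 0 0 0 0.05" --pt "0 0 0 0 0 0 0.05" --squeeze 40

```text
time: 9.45
position: [0.5948, -0.1524, 0.0878]
tool_rot: [2.202, 2.239, 0.001]
ft_force: [2.1, -0.2, 0.0]
grip_width: 0.203
grip_force: 40.0
```

Run:
```python
from h import *
st()
s=snap('side','side3')
cv2.imwrite('pics/c6.png',cv2.resize(s['pixels'][130:380,240:420,::-1],None,fx=2.4,fy=2.4,interpolation=cv2.INTER_CUBIC))
```

```text
9.45 [ 0.5948 -0.1524  0.0878] yaw -359.03 [ 2.1 -0.2  0. ] 0.203 40.0 |r| 3.1405 [2.202e+00 2.239e+00 1.000e-03]
```

View pics/c6.png

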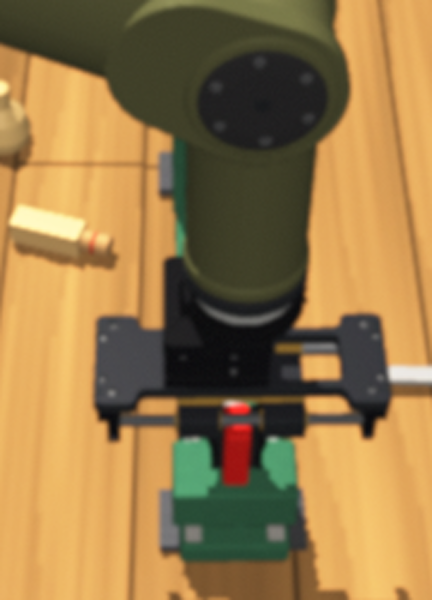

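The fin is gripped (17.7 mm). Next I slide it along the bed.

Emit:
carry_out --pt "0 0 0 -0.01 0.5 0 0.05" --pt "0 0 0 -0.02 1.2 0 0.05" --pt "0 0 0 -0.03 2 0 0.05" --pt "0 0 0 -0.05 2.8 0 0.05" --pt "0 0 0 -0.06 3.6 0 0.05" --pt "0 0 0 -0.07 4.3 0 0.05" --pt "0 0 0 -0.08 4.7 0 0.05" --pt "0 0 0 -0.085 5 0 0.05" --pt "0 0 0 -0.085 5 0 0.05"

```text
time: 10.4
position: [0.5939, -0.1057, 0.0878]
tool_rot: [2.202, 2.235, -0.003]
ft_force: [3.5, -6.4, 0.4]
grip_width: 0.204
grip_force: 40.0
```

Emit:
carry_out --pt "0 0 0 -0.005 0.3 0 0.05" --pt "0 0 0 -0.01 0.6 0 0.05" --pt "0 0 0 -0.015 0.9 0 0.05" --pt "0 0 0 -0.02 1.2 0 0.05" --pt "0 0 0 -0.025 1.5 0 0.05" --pt "0 0 0 -0.03 1.8 0 0.05" --pt "0 0 0 -0.035 2.1 0 0.05" --pt "0 0 0 -0.04 2.4 0 0.05" --pt "0 0 0 -0.045 2.7 0 0.05" --pt "0 0 0 -0.05 3.0 0 0.05"

```text
time: 11.4
position: [0.5934, -0.0772, 0.0878]
tool_rot: [2.203, 2.233, -0.005]
ft_force: [3.7, -9.2, 0.3]
grip_width: 0.204
grip_force: 40.0
```

Emit:
carry_out --pt "0 0 0 -0.005 0.2 0 0.05" --pt "0 0 0 -0.01 0.4 0 0.05" --pt "0 0 0 -0.01 0.6 0 0.05"

```text
time: 11.7
position: [0.5933, -0.0712, 0.0878]
tool_rot: [2.203, 2.233, -0.005]
ft_force: [3.3, -9.0, -0.0]
grip_width: 0.202
grip_force: 40.0
```

Emit:
carry_out --pt "0 0 0 -0.005 0.2 0 0.05" --pt "0 0 0 -0.01 0.4 0 0.05" --pt "0 0 0 -0.01 0.6 0 0.05"

```text
time: 12.0
position: [0.5932, -0.0653, 0.0878]
tool_rot: [2.203, 2.233, -0.005]
ft_force: [2.2, -8.8, 0.8]
grip_width: 0.206
grip_force: 40.0
```

Emit:
carry_out --pt "0 0 0 -0.005 0.2 0 0.05" --pt "0 0 0 -0.01 0.4 0 0.05" --pt "0 0 0 -0.01 0.6 0 0.05"

```text
time: 12.3
position: [0.5931, -0.0593, 0.0878]
tool_rot: [2.203, 2.233, -0.005]
ft_force: [2.6, -9.5, 1.2]
grip_width: 0.202
grip_force: 40.0
```

Emit:
carry_out --pt "0 0 0 -0.005 0.15 0 0.05" --pt "0 0 0 -0.005 0.3 0 0.05"

```text
time: 12.5
position: [0.593, -0.0563, 0.0878]
tool_rot: [2.203, 2.233, -0.005]
ft_force: [2.3, -8.7, 1.0]
grip_width: 0.203
grip_force: 40.0
```

Emit:
carry_out --pt "0 0 0 -0.005 0.15 0 0.05" --pt "0 0 0 -0.005 0.3 0 0.05"

```text
time: 12.7
position: [0.593, -0.0534, 0.0878]
tool_rot: [2.203, 2.233, -0.005]
ft_force: [1.6, -9.1, 1.0]
grip_width: 0.204
grip_force: 40.0
```

Emit:
carry_out --pt "0 0 0 0 0.1 0 0.05" --pt "0 0 0 -0.005 0.2 0 0.05"

```text
time: 12.9
position: [0.5929, -0.0514, 0.0879]
tool_rot: [2.203, 2.233, -0.005]
ft_force: [3.7, -9.4, 1.1]
grip_width: 0.205
grip_force: 40.0
```

Emit:
carry_out --pt "0 0 0 0 0.1 0 0.05" --pt "0 0 0 -0.005 0.2 0 0.05"

```text
time: 13.1
position: [0.5929, -0.0493, 0.0878]
tool_rot: [2.203, 2.233, -0.005]
ft_force: [2.9, -8.0, 1.4]
grip_width: 0.207
grip_force: 40.0
```

Emit:
carry_out --pt "0 0 0 0 0.1 0 0.05" --pt "0 0 0 -0.005 0.2 0 0.05"

```text
time: 13.3
position: [0.5929, -0.0478, 0.0878]
tool_rot: [2.203, 2.232, -0.006]
ft_force: [3.2, -10.5, 1.4]
grip_width: 0.205
grip_force: 40.0
```

Emit:
carry_out --pt "0 0 0 0 0.1 0 0.05" --pt "0 0 0 0 0.1 0 0.05"

```text
time: 13.5
position: [0.5929, -0.0478, 0.0878]
tool_rot: [2.203, 2.231, -0.007]
ft_force: [3.4, -11.3, 1.4]
grip_width: 0.203
grip_force: 40.0
```

Emit:
carry_out --pt "0 0 0 0 0.1 0 0.05" --pt "0 0 0 0 0.1 0 0.05"

```text
time: 13.7
position: [0.5929, -0.0474, 0.0878]
tool_rot: [2.203, 2.23, -0.008]
ft_force: [2.5, -12.1, 0.8]
grip_width: 0.203
grip_force: 40.0
```

Emit:
carry_out --pt "0 0 0 0 0.1 0 0.05" --pt "0 0 0 0 0.1 0 0.05"

```text
time: 13.9
position: [0.5929, -0.0469, 0.0878]
tool_rot: [2.203, 2.23, -0.009]
ft_force: [2.5, -12.4, 0.9]
grip_width: 0.202
grip_force: 40.0
```

The tailstock stuck at y = -0.0478 until about 12 N, then moved on with rising force, so the drive centre is starting to give. I aim for about 4.5 mm of give.

Emit:
carry_out --pt "0 0 0 0 0.1 0 0.05" --pt "0 0 0 0 0.2 0 0.05" --pt "0 0 0 -0.005 0.3 0 0.05" --pt "0 0 0 -0.005 0.3 0 0.05"

```text
time: 14.3
position: [0.5929, -0.0451, 0.0878]
tool_rot: [2.204, 2.228, -0.01]
ft_force: [2.5, -13.6, 1.6]
grip_width: 0.206
grip_force: 40.0
```

Emit:
carry_out --pt "0 0 0 0 0.1 0 0.05" --pt "0 0 0 0 0.2 0 0.05" --pt "0 0 0 0 0.2 0 0.05"

```text
time: 14.6
position: [0.5928, -0.0439, 0.0878]
tool_rot: [2.204, 2.227, -0.012]
ft_force: [2.9, -14.9, 1.2]
grip_width: 0.204
grip_force: 40.0
```

Emit:
carry_out --pt "0 0 0 0 0.1 0 0.05" --pt "0 0 0 0 0.1 0 0.05"

```text
time: 14.8
position: [0.5928, -0.0434, 0.0878]
tool_rot: [2.204, 2.227, -0.013]
ft_force: [2.1, -16.1, 2.1]
grip_width: 0.201
grip_force: 40.0
```

Give is about 4.4 mm. Next I relax the arm before opening.

Emit:
carry_out --pt "0 0 0 0 -0.2 0 0.05" --pt "0 0 0 0 -0.4 0 0.05" --pt "0 0 0 0 -0.55 0 0.05" --pt "0 0 0 0 -0.55 0 0.05" --pt "0 0 0 0 -0.55 0 0.05"

```text
time: 15.3
position: [0.5928, -0.0433, 0.0878]
tool_rot: [2.202, 2.234, -0.005]
ft_force: [2.9, -6.6, 0.6]
grip_width: 0.201
grip_force: 40.0
```

Emit:
carry_out --pt "0 0 0 0 -0.15 0 0.05" --pt "0 0 0 0 -0.25 0 0.05" --pt "0 0 0 0 -0.25 0 0.05"

```text
time: 15.6
position: [0.5928, -0.0433, 0.0878]
tool_rot: [2.202, 2.237, -0.002]
ft_force: [3.5, -4.2, -0.6]
grip_width: 0.201
grip_force: 40.0
```

Emit:
carry_out --pt "0 0 0 0 0 0 0.62" --pt "0 0 0 0 0 0 0.62" --pt "0 0 0 0 0 0 0.62" --pt "0 0 0 0 0 0 0.62" --pt "0 0 0 0 0 0 0.62" --pt "0 0 0 0 0 0 0.62" --pt "0 0 0 0 0 3 0.62" --pt "0 0 0 0 0 6 0.62" --pt "0 0 0 0 0 10 0.62" --pt "0 0 0 0 0 13 0.62"

```text
time: 16.6
position: [0.5927, -0.041, 0.2199]
tool_rot: [2.201, 2.239, 0.002]
ft_force: [0.8, -0.5, 0.6]
grip_width: 0.619
grip_force: 0.0
```

Emit:
carry_out --pt "0 0 0 0 -4 1 0.62" --pt "0 0 0 0 -9 1 0.62" --pt "0 0 0 0 -14 1 0.62" --pt "0 0 0 0 -19 1 0.62" --pt "0 0 0 0 -24 1 0.62" --pt "0 0 0 0 -29 1 0.62" --pt "0 0 0 0 -33 1 0.62" --pt "0 0 0 0 -33 1 0.62" --pt "0 0 0 0 -33 1 0.62" --pt "0 0 0 0 -33 1 0.62"

```text
time: 17.6
position: [0.5929, -0.3692, 0.2276]
tool_rot: [-2.2, -2.242, -0.002]
ft_force: [-0.1, -0.0, -0.1]
grip_width: 0.622
grip_force: 0.0
```

Run:
```python
from h import *
st()
s=snap('side','side9');t=snap('top','top9')
c=lambda d,x,y,w,h,k:cv2.resize(d['pixels'][y:y+h,x:x+w,::-1],None,fx=k,fy=k,interpolation=cv2.INTER_CUBIC)
a=c(s,200,130,200,250,2);b=c(t,175,100,200,250,2)
cv2.imwrite('pics/c9.png',np.hstack([a,b]))
```

```text
17.6 [ 0.5929 -0.3692  0.2276] yaw 1.1 [-0.1 -0.  -0.1] 0.622 0.0 |r| 3.141 [-2.200e+00 -2.242e+00 -2.000e-03]
```

View pics/c9.png

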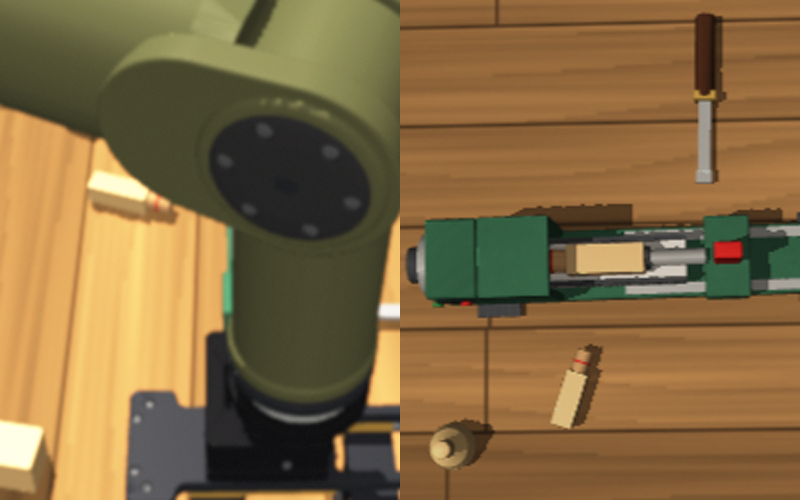

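Run:
```python
from h import *
t=load('top9')
f=lambda p:((proj(t,p)-[240,205]+.5)*6-.5).round(1)
ax=lambda y:.5917-.0166*(y-.0)
for n,y,z in(('hood',.1425,.136),('shoulder top',.1317,.092),('shoulder axis top of spigot',.1317,.089),('sqend top',.0467,.092),('pad',.0467,.089),('griptop',-.0433,.13)): print(n,f([ax(y),y,z]))
cv2.imwrite('pics/c10.png',cv2.resize(t['pixels'][205:255,240:370,::-1],None,fx=6,fy=6,interpolation=cv2.INTER_CUBIC))
```

```text
hood [ 55.5 137.8]
shoulder top [105.9 150.4]
shoulder axis top of spigot [107.1 151.3]
sqend top [342.  142.6]
pad [342.5 143.5]
griptop [594.6 122. ]
```

View pics/c10.png

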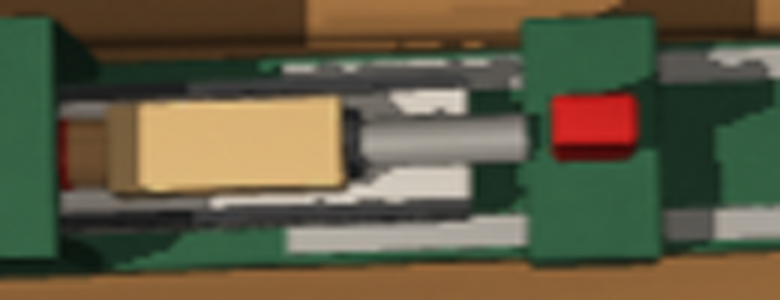

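The blank sits in line in the channel: shoulder at crop x≈107 (106 expected), square end against the pad at 343, spigot inside the hood, tailstock holding. The gouge and the bell are in place.

```bash
python3 -c "
from bench import ctrl
print(ctrl.close_job())"
```

```text
the job is handed in; nothing more can be done
None
```

The job is handed in: the blank lies in the channel, round end in the hood, pinched between the tailstock and the drive centre with about 4.4 mm of give (estimated from arm position and force); the arm is clear, and the cup, bell and gouge were not touched, though the cup was not in the last picture.

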